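# Shut and latch the guard gate of a board test stand

## Task

Shut the clear gate of the test guard: lift its latch bar by the upright tab, swing the gate shut with the bar passing over the catch tooth, press it gently by feel into the springy buffer behind it, and let the bar drop down behind the tooth so that the gate stays latched by itself. Never ram the bar into the catch or lean on the buffer with more than about 18 N. Leave the other things on the bench as they are.

Things in the scene. Friction and masses are not known exactly. Their poses are not given: they have to be found in the camera images.
- guard: board test guard fixed to the bench: grey base plate 300 x 360 x 10 mm, clear side and back walls 135 mm high, aluminium hinge post 200 mm high. Origin: on the table under the middle of the shut gate; +z up, +y along the shut gate towards the hinge, -x the front, to which the gate opens. The hinge axis is vertical at (0, +120) mm.
- hinge_top (a point): point on the gate's vertical hinge axis, 190 mm above the table (the height of the bar's pivot pin); axes as the guard's. Gate: clear panel in a 16 mm thick aluminium frame, 225 mm from hinge axis to free edge, 35 to 175 mm above the table; it turns with slight friction and stays where left.
- gate (a joint): gate angle a, rad: 0 = along the guard's y axis (shut, nominal), grows as it opens to the guard's -x; range -0.12 to 1.3. The gate runs from the hinge along (-sin a, -cos a) in the guard frame. Latched it reads -0.065 to 0.065, as the keeper is set; with the bar in front of the tooth instead, 0.085 or more.
- bar (a joint): latch bar angle, rad: 0 = level, down on its rest; grows as the free end is lifted, up to 0.6. It falls back by its own weight (0.14 to 0.28 kg). Above 0.12 it clears the top of the tooth; 0.24 leaves ample room.
- tab (a point): grip centre of the bar's upright lift tab, 240 mm above the table when the bar is down. The tab is a steel plate 10 mm thick (across the gate), 26 mm wide (along the gate), its top at 264 mm; grasp it from above across its thickness. It stands 150 mm out from the pivot pin, so 200 mm from the hinge axis, and its centre 50 mm above the bar's centre line.
- bar_end (a point): point on the bar's centre line 220 mm out from the pivot pin, the part that drops behind the tooth. Bar: steel flat 12 mm thick, 16 mm high (182 to 198 mm above the table when down), over the gate's top edge; pivot pin 50 mm from the hinge axis, 190 mm high; free end 240 mm out from the pin, past the gate's free edge.
- post: aluminium latch post beyond the gate's free edge, 50 x 34 mm, fixed to the guard at (0, -150) mm; origin at its foot on the table, axes as the guard's. On top a steel keeper slides along the gate's arc, about along x, clamped anywhere within 15 mm of nominal; this setting is not reported. It carries the catch tooth and the buffer, which shift together.
- catch_nominal (a point): centre of the tooth's top if the keeper were at its nominal setting (the real one is up to 15 mm off along the guard's x), 203 mm above the table. Square steel tooth without any ramp, 28 mm thick along x, 34 mm wide, its top 21 mm above the underside of a lowered bar; the bar must drop behind it, on its +x side.
- buffer_nominal (a point): centre of the buffer's front face at the nominal keeper setting, 152 mm high, behind the gate's free stile. Rubber buffer on a spring, 216 mm from the hinge axis: starts at 2 N, gains 2.5 N per mm. The bar can drop once it is in by 3 mm (about 10 N); a push of 16 to 18 N at the lifted tab leaves mm to spare. On release it holds the bar against the tooth.
- board: bystander, leave in place: green circuit board, 100 x 130 mm, lying on four 22 mm high pads inside the guard; origin at its underside
- screwdriver: bystander, leave in place: screwdriver 150 mm long lying on the table in front of the guard, below the gate's lower edge; origin at its underside
- adaptor: bystander, leave in place: small metal coaxial adaptor, 30 mm long and 21 mm high, on the table in front of the guard below the gate's sweep; origin at its underside
- spool: bystander, leave in place: grey solder spool, 60 mm across, 46 mm high; origin at its underside
- notebook: bystander, leave in place: notebook 210 x 150 x 13 mm; origin at its underside
- mouse: bystander, leave in place: pale computer mouse, 105 x 60 x 33 mm; origin at its underside
- meter: bystander, leave in place: grey handheld meter, 160 x 80 x 35 mm; origin at its underside

How it is judged (in metres and radians):
On the way, in this order (a step that is already met when the one before it is completed fails the run):
1. the bar is lifted clear while the gate still stands open (value of joint bar above 0.12 rad and value of joint gate above 0.15 rad), for 0.1 s.
2. the gate is swung shut with the bar held above the tooth (value of joint bar above 0.1 rad and value of joint gate below 0.07 rad), for 0.1 s.
At the end, for the whole second after the job is handed in: the gate is shut (within 0.07 rad) and at rest, the bar is down (within 0.03 rad) behind the tooth and held against it by the buffer, and the gripper has let go (value of joint bar below 0.03 rad and value of joint gate below 0.07 rad and contact force between gate and post above 2 N and velocity of joint gate between -0.02 and 0.02 rad/s and contact force between the fingers and gate below 0.2 N); the robot touches nothing.
It fails at once if with the bar lifted or the gate not yet home, the gate or its bar is pressed against the catch or the buffer with more than 20 N (contact force between gate and post above 20 N and (value of joint bar above 0.05 rad or value of joint gate above 0.08 rad)).
It fails at once if at any time the forces of the gate and its bar on the catch and the buffer together exceed 35 N (contact force between gate and post above 35 N).
It fails at once if one of the other things on the bench is moved by more than 15 mm (distance of any of board, screwdriver, adaptor, spool, notebook, mouse, meter from where it was at the start of the episode above 0.015 m).
It also fails if it takes over 62 s, if anything falls off the work surface, if the arm or the gripper's body presses on something with over 40 N, if the wrist force passes 120 N, or if a joint passes its speed limit or range.

## Robot

A 6-joint arm with a two-finger parallel gripper is mounted at the origin on the work surface. World frame = base frame: x ahead of the robot, y to its left, z up, the work surface at z = 0. Lengths are in mm, angles in rad, forces in N, time in s.
With the tool pointing down it reaches from about 350 to 975 mm from the base axis. Payload 7.1 kg.
Tool frame: the origin (TCP) lies at the very end of the fingers, on their centre line; the grasp point (between the pads) lies 19 mm behind it; z points along the fingers, y is the direction in which the jaws open and shut (so a half turn about z gives the same grasp; the last joint's range is limited). The gripper opens to 88 mm and grips with 3 to 60 N. Pads are 20 mm wide; open, the fingers measure 115 mm over their backs; the gripper's body (75 mm by 178 mm) begins 61 mm behind the grasp point.
Start: joints at [-1.194, 0.423, 1.63, -0, 1.089, -0.019], TCP at [240.982, -576.656, 222.675] pointing down, gripper open.
Joint ranges: [-3, 3], [-0.9, 2.11], [0.09, 2.58], [-1.31, 4.45], [0.11, 2.69], [-2.54, 2.54]. Speed limits (rad/s): [2.39, 2.39, 3.01, 3.14, 3.14, 3.14].

## Interface

Orientations are given as a rotation vector (axis times angle).
In Python, from workcell import readout, imaging, close_job gives the robot as it stands.
- The arm moves only by the tool carry_out, never from a script. Its argument "rows" is a list of rows, each a list of 3 entries, a list of its own where there are three numbers: the shift along the tool's x, y, z in m, then the turn, a rotation vector about the tool's x, y, z in rad, then the closure, from 0 (fully open) to 1 (shut). In form: [[[dx, dy, dz], [wx, wy, wz], hand], ...]. A call has 1 to 12 rows; each row shifts and turns the commanded pose from where the row before left it, along the tool's axes as they then stand; what a row does not reach is not made up. A row lasts 1/12 s, in which the tool goes at most 41.7 mm and 7.16 degrees, less where a joint would pass 70% of its speed; a pose out of reach is approached as far as the arm can. A call with a gripper value outside its range is refused whole. The fingers move at their own pace and stop on an object; the grip force is fixed at half the most. Time passes only in rows, so rows that do not move let the fingers close. It gives the time, the measured TCP pose, the force and the opening at its end, in the units of the state.
- readout.get_obs(): the state, without advancing time (a new reading comes with each control period).
- imaging.get_image(name): name is "side" or "top"; returns the picture (480x640x3 uint8, red, green, blue); there is no depth.
- imaging.camera_params(name): a dict with "fx", "fy", "cx", "cy" (pixels), "rvec" (rotation vector, rad) and "tvec" (3), from world to camera coordinates, as OpenCV has them. Camera axes: x right, y down, z forward; pixel columns grow to the right and rows downward; lengths in mm; the calibration is good to about 2 mm. A picture is of the moment at which its call begins. camera_params takes no time and is no camera call.
- close_job(): hands the job in, once; it reports no verdict.
The state is a dict: "t": time; "qpos": joint angles; "qvel": joint speeds; "joint_torque": joint torques, N m; "ee_pos": TCP position; "orientation": TCP orientation; "ft_force": force on the tool from outside, world axes, zero at the start; "moment": the same for the moment, N m; "width": finger opening in mm.
Only numpy, scipy, OpenCV 4.12 (cv2) and the standard library are available. Lean on these libraries where they do the work, as an engineer would, in place of code of your own. Each camera call takes 0.05 s, during which the arm holds its last target.

## Working session

There is one attempt and no reset: what is moved stays moved. The work goes in short steps, Python scripts to look and compute and a tool call to move; the robot and the scene stay as the last step left them, time stands still between calls to the robot, and variables do not carry over. Pictures are saved under pics/ and viewed, and the job is handed in when it is done.

Besides the shell and the picture viewer there is one more tool, called as name(argument=value, ...) on one line, values as JSON. carry_out: Moves the arm, as the interface text tells. Its arguments: {"type":"object","properties":{"rows":{"type":"array","items":{"type":"array"}}},"required":["rows"]}

```bash
ls; mkdir -p pics
python3 - <<'E'
from workcell import readout, imaging
import cv2
print(readout.get_obs())
for n in ("side","top"):
    im=imaging.get_image(n); cv2.imwrite(f"pics/{n}0.png",im[:,:,::-1]); print(n,imaging.camera_params(n))
E
```

```text
pics
{'t': 0.0, 'qpos': array([-1.19396652e+00,  4.23831890e-01,  1.63066299e+00,  2.66466733e-05,
        1.08856546e+00, -1.90236156e-02]), 'qvel': array([-1.41561741e-03, -8.19278277e-05,  2.41603431e-03,  2.14867268e-03,
       -1.35536692e-04, -1.41425327e-03]), 'joint_torque': array([-4.07088410e-04, -5.44619930e+01, -2.73668057e+01,  6.42897910e-02,
        2.27251992e-02, -1.30306234e-04]), 'ee_pos': array([ 240.81853216, -576.1659015 ,  221.91788137]), 'orientation': array([-3.07884098e+00, -6.17449302e-01,  3.73604145e-04]), 'ft_force': array([ 0.05819904, -0.13602537, -1.30449813]), 'moment': array([ 0.0140942 , -0.04245437, -0.01843121]), 'width': 87.93063068893164}
side {'fx': 501.3600846974946, 'fy': 501.3600846974946, 'cx': 323.52870222702114, 'cy': 244.08704072620873, 'rvec': array([ 0.90647713, -2.50461937,  1.05820704]), 'tvec': array([475.03540244, 375.81808436, 947.67590467])}
top {'fx': 437.32376273588267, 'fy': 437.32376273588267, 'cx': 321.8164426311337, 'cy': 240.69818888478625, 'rvec': array([ 2.20987008, -2.20197678,  0.08830632]), 'tvec': array([ -19.29602902,  606.09583449, 1181.78071063])}
```

View pics/side0.png

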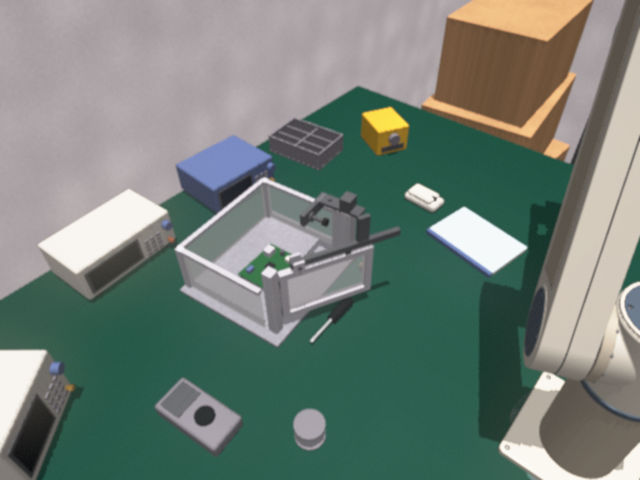

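View pics/top0.png

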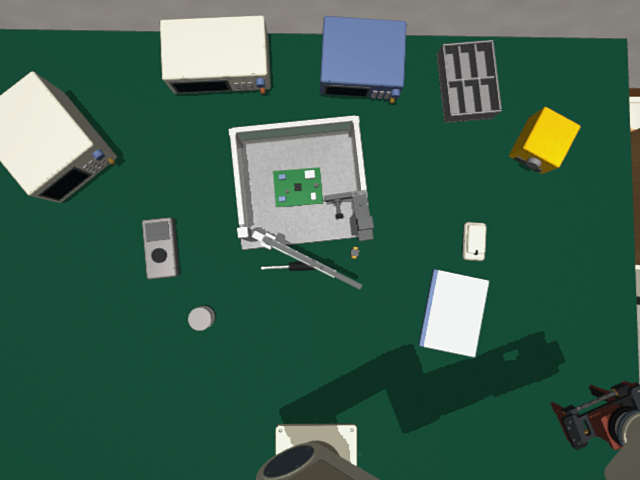

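The top view has the guard at about (300,180), with the hinge at (250,235) and the gate open, its bar ending at (361,288). I'll zoom in on both views.

```bash
cat > h.py <<'E'
import numpy as np, cv2
from scipy.spatial.transform import Rotation as R
from workcell import readout, imaging
def cam(n):
    p=imaging.camera_params(n); K=np.array([[p['fx'],0,p['cx']],[0,p['fy'],p['cy']],[0,0,1]]); return K,R.from_rotvec(p['rvec']).as_matrix(),np.array(p['tvec'])
def ray(n,uv):
    K,Rm,t=cam(n); d=Rm.T@np.linalg.inv(K)@np.array([*uv,1.]); return -Rm.T@t,d
def onz(n,uv,z):
    c,d=ray(n,uv); return c+d*(z-c[2])/d[2]
def tri(a,b):
    c1,d1=ray("top",a);c2,d2=ray("side",b)
    s=np.linalg.lstsq(np.c_[d1,-d2],c2-c1,rcond=None)[0]
    p,q=c1+d1*s[0],c2+d2*s[1]; return (p+q)/2,np.linalg.norm(p-q)
def proj(n,P):
    K,Rm,t=cam(n); x=K@(Rm@np.array(P)+t); return x[:2]/x[2]
def crop(n,im,x0,y0,w,h,name,k=5):
    c=cv2.resize(im[y0:y0+h,x0:x0+w,::-1],None,fx=k,fy=k,interpolation=cv2.INTER_CUBIC)
    cv2.imwrite(f"pics/{name}.png",c)
E
python3 - <<'E'
import cv2
from h import *
t=cv2.imread("pics/top0.png")[:,:,::-1]; s=cv2.imread("pics/side0.png")[:,:,::-1]
crop("top",t,225,185,155,115,"t0c"); crop("side",s,255,180,155,115,"s0c")
E
```

```text
(no output)
```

View pics/t0c.png

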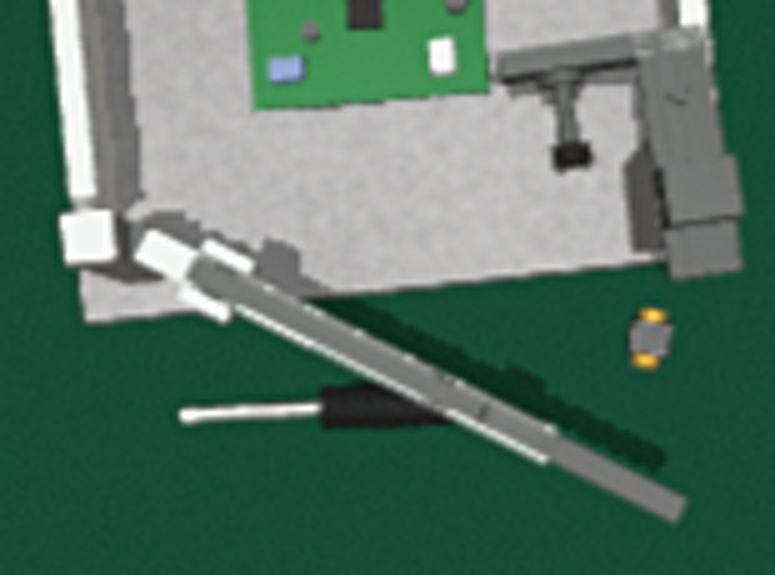

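View pics/s0c.png

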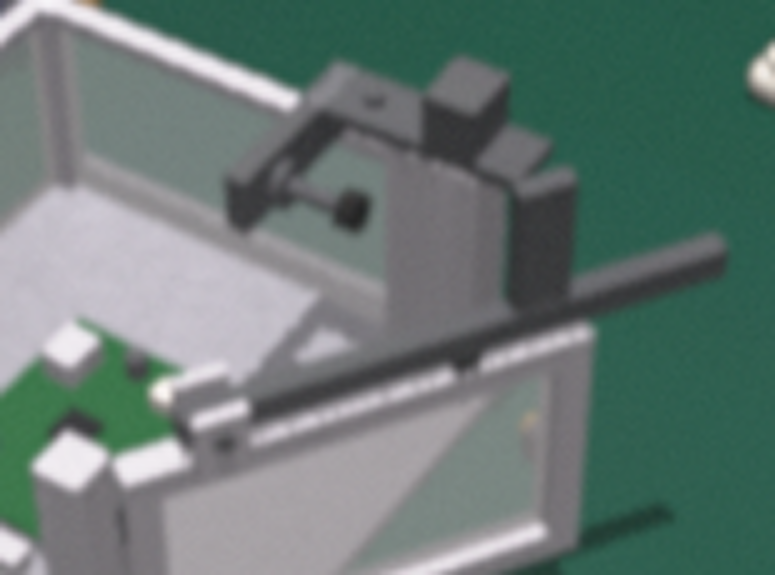

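Top view: bar end at about (360.6,287), tooth block at about (365.6,222.5), hinge post at (242.6,232). In the side view the tab top is at about (364,216).

Run:
```python
from h import *
T=lambda x,y:np.array([225+(x-2)/5,185+(y-2)/5]); S=lambda x,y:np.array([255+(x-2)/5,180+(y-2)/5])
# bar edges top view (z198)
e1=[onz("top",T(*p),198) for p in [(560,437),(687,500)]]
e2=[onz("top",T(*p),198) for p in [(550,458),(676,523)]]
end=(e1[1]+e2[1])/2; mid=(e1[0]+e2[0])/2; far=onz("top",T(203,266),198)
print("end",end,"mid",mid,"far",far, "width",np.linalg.norm(e1[1]-e2[1]))
d=(end-far)[:2]; print("len far",np.linalg.norm(d)); d/=np.linalg.norm(d); 
d2=(end-mid)[:2]; d2/=np.linalg.norm(d2); print(d,d2)
h=end[:2]-290*d; print("hinge",h,"tab",h+200*d)
print("tri end",tri(T(681.5,511.5),S(722,243)))
# tab top z264 side
print("tabtop side",onz("side",S(546,180),264), "tab corners",[onz("side",S(*p),264)[:2].round(1) for p in [(510,180),(522,193),(577,182),(555,168)]])
# guard yaw: front edge of base plate z10
a=onz("top",T(88,322),10);b=onz("top",T(660,264),10); print("front",a,b)
v=(b-a)[:2]; print("yaw (deg)",np.degrees(np.arctan2(v[0],-v[1])))
# back wall, full image
# tooth top corners
for p in [(664,158),(737,154),(743,212),(671,222)]: print("tooth",onz("top",T(*p),203)[:2].round(1))
print("post hinge",[onz("top",T(*p),200)[:2].round(1) for p in [(60,212),(113,207),(120,260),(66,268)]])
```

```text
end [ 489.39382302 -103.454911    198.        ] mid [518.84166076 -44.72127028 198.        ] far [602.40671112 118.80401143 198.        ] width 11.798520433467084
len far 249.3410144306902
[-0.45324628 -0.89138533] [-0.4481998  -0.89393341]
hinge [620.83524522 155.0468347 ] tab [530.18598853 -23.2302313 ]
tri end (array([ 489.19531012, -104.00118338,  192.8550903 ]), np.float64(0.1527527174495092))
tabtop side [527.27639153 -20.50949957 264.        ] tab corners [array([538.6, -11.2]), array([530. ,  -7.9]), array([516.8, -27.5]), array([528.9, -28.9])]
front [582.81346551 200.91010234  10.        ] [ 616.07093543 -113.41171107   10.        ]
yaw (deg) 6.039826521660214
tooth [653.4 -95. ]
tooth [ 655.5 -129.1]
tooth [ 628.4 -131.8]
tooth [623.5 -98.3]
post hinge [array([627. , 184.8]), array([629.5, 160.4]), array([604.9, 156.9]), array([601.1, 181.7])]
```

carry_out(rows=[[[0,0,-0.015],[0,0,-0.088],0],[[0,0,-0.015],[0,0,-0.088],0],[[0,0,-0.015],[0,0,-0.088],0],[[0,0,-0.015],[0,0,-0.088],0],[[0,0,-0.015],[0,0,-0.088],0],[[0,0,-0.015],[0,0,-0.088],0],[[0,0,-0.015],[0,0,-0.088],0],[[0,0,-0.015],[0,0,-0.088],0],[[0.03,0,0],[0,0,0],0],[[0.03,0,0],[0,0,0],0],[[0.03,0,0],[0,0,0],0],[[0.03,0,0],[0,0,0],0]])

```text
t: 1.1
ee_pos: [295.6, -468.4, 342.3]
orientation: [-2.678, -1.641, -0.0]
ft_force: [0.1, 0.3, 0.4]
width: 87.9
```

carry_out(rows=[[[0.035,0,0],[0,0,0],0],[[0.035,0,0],[0,0,0],0],[[0.035,0,0],[0,0,0],0],[[0.035,0,0],[0,0,0],0],[[0.035,0,0],[0,0,0],0],[[0.035,0,0],[0,0,0],0],[[0.035,0,0],[0,0,0],0],[[0.035,0,0],[0,0,0],0],[[0.035,0,0],[0,0,0],0],[[0.035,0,0],[0,0,0],0],[[0.035,0,0],[0,0,0],0],[[0.035,0,0],[0,0,0],0]])

```text
t: 2.1
ee_pos: [486.3, -93.7, 342.5]
orientation: [-2.678, -1.642, 0.0]
ft_force: [1.3, -0.1, 0.9]
width: 87.6
```

```bash
cat >> h.py <<'E'
def pose():
    o=readout.get_obs(); M=R.from_rotvec(o['orientation']).as_matrix(); return o,np.array(o['ee_pos']),M
E
python3 - <<'E'
from h import *
o,p,M=pose(); print(o['t'],p,M.round(3)); g=np.array([529.2,-21.5,p[2]]); print("to go tool mm",M.T@(g-p))
im=imaging.get_image("side"); crop("side",im,255,150,155,145,"s1c",4)
E
```

```text
2.1 [486.26362343 -93.70422861 342.51476279] [[ 0.454  0.891 -0.   ]
 [ 0.891 -0.454  0.   ]
 [-0.    -0.    -1.   ]]
to go tool mm [ 8.38253630e+01  5.50376176e+00 -1.36233573e-02]
```

View pics/s1c.png

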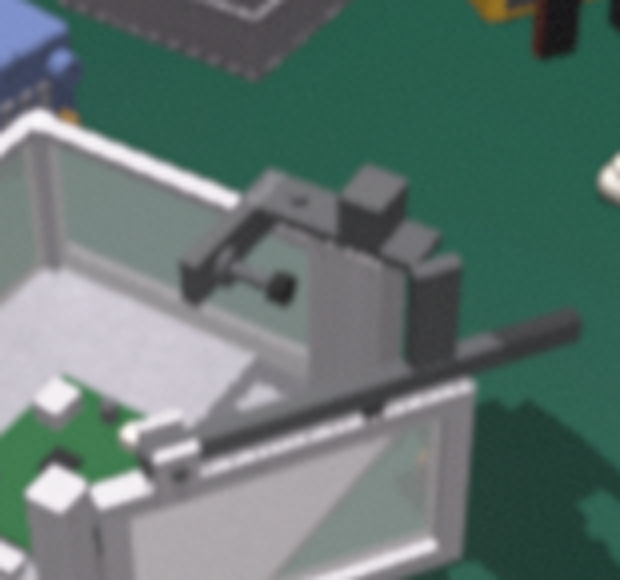

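The tab (crop 410–462, 255–365) is clear of the gripper. I'll move above it and descend.

carry_out(rows=[[[0.028,0.002,0],[0,0,0],0],[[0.028,0.002,0],[0,0,0],0],[[0.028,0.0015,0],[0,0,0],0],[[0,0,0.015],[0,0,0],0],[[0,0,0.02],[0,0,0],0],[[0,0,0.01],[0,0,0],0],[[0,0,0.005],[0,0,0],0],[[0,0,0],[0,0,0],0]])

```text
t: 2.82
ee_pos: [528.2, -23.3, 291.5]
orientation: [-2.677, -1.641, 0.003]
ft_force: [0.0, -0.4, 0.6]
width: 87.6
```

Run:
```python
from h import *
o,p,M=pose(); print(o['t'],p,o['ft_force']); g=np.array([529.2,-21.5,p[2]]); print("to go tool mm",M.T@(g-p))
im=imaging.get_image("side"); crop("side",im,290,150,130,115,"s2c",5)
im=imaging.get_image("top"); crop("top",im,255,185,130,115,"t2c",5)
```

```text
2.8167 [528.18159778 -23.28643287 291.47433997] [ 0.02493804 -0.39796399  0.58402435]
to go tool mm [ 2.05407728  0.09615633 -0.00243713]
```

View pics/s2c.png

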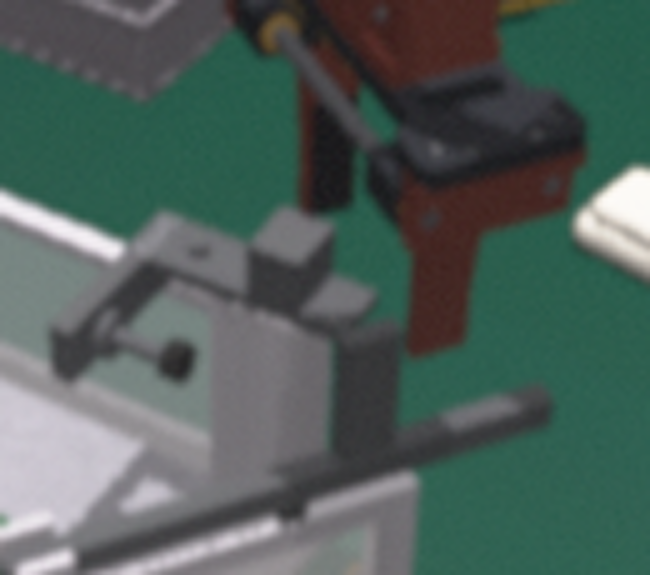

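View pics/t2c.png

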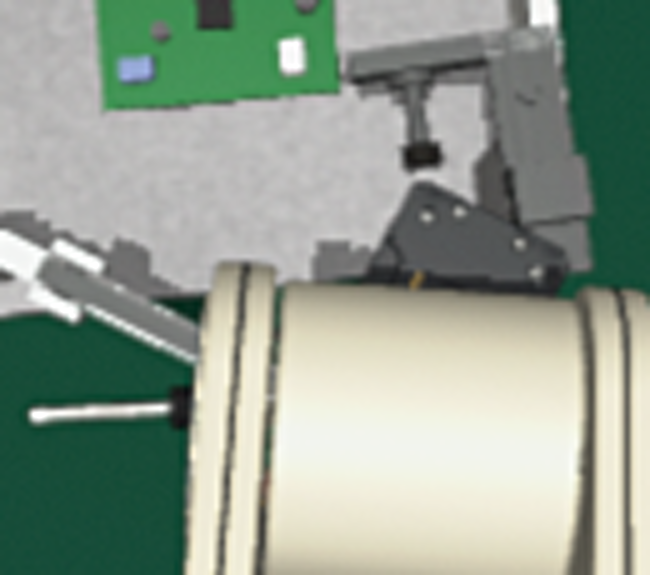

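The fingers straddle the tab: tips at about (330,210) and (435,350) in the crop, tab top at (365,325) between them. Descending to grip height.

carry_out(rows=[[[0.002,0,0.01],[0,0,0],0],[[0,0,0.015],[0,0,0],0],[[0,0,0.015],[0,0,0],0],[[0,0,0.015],[0,0,0],0],[[0,0,0.01],[0,0,0],0],[[0,0,0.005],[0,0,0],0],[[0,0,0],[0,0,0],0]])

```text
t: 3.5
ee_pos: [529.5, -21.4, 221.8]
orientation: [-2.678, -1.641, 0.002]
ft_force: [-0.4, 0.1, -0.5]
width: 87.7
```

carry_out(rows=[[[0,0,0],[0,0,0],0.3],[[0,0,0],[0,0,0],0.6],[[0,0,0],[0,0,0],0.7],[[0,0,0],[0,0,0],0.75],[[0,0,0],[0,0,0],0.78],[[0,0,0],[0,0,0],0.8]])

```text
t: 4.0
ee_pos: [530.1, -21.3, 223.0]
orientation: [2.678, 1.642, 0.001]
ft_force: [0.4, -0.4, -0.3]
width: 51.3
```

Run:
```python
from h import *
o,p,M=pose(); print(o['t'],p,o['ft_force'],o['moment'],o['width'])
im=imaging.get_image("side"); crop("side",im,290,150,130,115,"s3c",5)
```

```text
4.0 [530.08786147 -21.32957326 222.9797766 ] [ 0.35818688 -0.3764587  -0.31924962] [-0.039127   -0.11532884  0.00198022] 51.29730475672525
```

View pics/s3c.png

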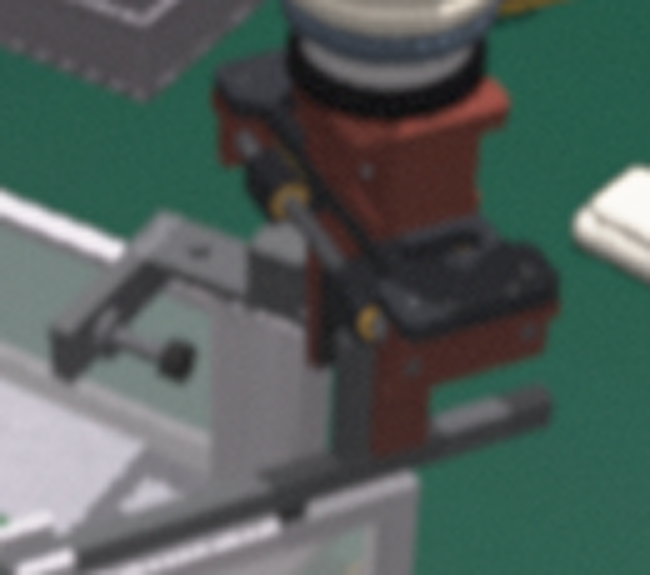

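The fingers are on either side of the tab and still closing.

carry_out(rows=[[[0,0,0],[0,0,0],0.9],[[0,0,0],[0,0,0],1],[[0,0,0],[0,0,0],1],[[0,0,0],[0,0,0],1],[[0,0,0],[0,0,0],1],[[0,0,0],[0,0,0],1],[[0,0,0],[0,0,0],1],[[0,0,0],[0,0,0],1],[[0,0,0],[0,0,0],1],[[0,0,0],[0,0,0],1],[[0,0,0],[0,0,0],1],[[0,0,0],[0,0,0],1]])

```text
t: 5.05
ee_pos: [529.8, -21.3, 222.6]
orientation: [-2.678, -1.642, 0.0]
ft_force: [-3.3, 1.4, 1.3]
width: 10.0
```

Run:
```python
from h import *
o,p,M=pose(); print(o['t'],p,o['ft_force'],o['moment'],o['width'],o['orientation'])
b=0.24
def tabp(b): return np.array([150*np.cos(b)-50*np.sin(b),190+150*np.sin(b)+50*np.cos(b)])
# TCP: 19mm beyond grasp; tab frame: TCP offset along (out,up)
def tcp(b): return np.array([150*np.cos(b)-31*np.sin(b),190+150*np.sin(b)+31*np.cos(b)])
print(tcp(b)-tcp(0))
# screw: per-row motion n rows about jaw axis, in tool frame: rotation about pivot
n=12;w=b/n
# pivot in tool: tool x points to hinge (=-out), z down: pivot at x=+150, z=+31-
A=np.array([150,0,31.]); 
for s in(1,-1):
    Rw=R.from_rotvec([0,s*w,0]).as_matrix(); print(s,A-Rw@A)
```

```text
5.05 [529.75512641 -21.25516036 222.59943542] [-3.32640745  1.38371063  1.27509824] [0.23380338 0.26239932 0.47002761] 10.045688326859205 [-2.67812666e+00 -1.64182256e+00  4.91405129e-04]
[-11.66808519  34.76687118]
1 [-0.58995967  0.          3.0059998 ]
-1 [ 0.64995767  0.         -2.99360021]
```

Tab gripped (opening 10.0 mm). Lifting the bar about its pivot.

carry_out(rows=[[[0.00065,0,-0.003],[0,-0.02,0],1],[[0.00065,0,-0.003],[0,-0.02,0],1],[[0.00065,0,-0.003],[0,-0.02,0],1],[[0.00065,0,-0.003],[0,-0.02,0],1],[[0.00065,0,-0.003],[0,-0.02,0],1],[[0.00065,0,-0.003],[0,-0.02,0],1],[[0.00065,0,-0.003],[0,-0.02,0],1],[[0.00065,0,-0.003],[0,-0.02,0],1],[[0.00065,0,-0.003],[0,-0.02,0],1],[[0.00065,0,-0.003],[0,-0.02,0],1],[[0.00065,0,-0.003],[0,-0.02,0],1],[[0.00065,0,-0.003],[0,-0.02,0],1]])

```text
t: 6.05
ee_pos: [535.4, -10.6, 257.7]
orientation: [2.557, 1.568, -0.31]
ft_force: [-2.3, 4.2, -3.9]
width: 10.2
```

Run:
```python
from h import *
o,p,M=pose(); print(o['t'],p,o['ft_force'],o['moment'],o['width']); print(M.round(3))
im=imaging.get_image("side"); crop("side",im,260,140,160,140,"s4c",5)
```

```text
6.05 [535.39367433 -10.5857681  257.66928589] [-2.30546636  4.24001104 -3.93397871] [ 0.61790659 -0.28674571  0.44415475] 10.2236430255452
[[ 0.441  0.891 -0.109]
 [ 0.865 -0.454 -0.213]
 [-0.239  0.    -0.971]]
```

View pics/s4c.png

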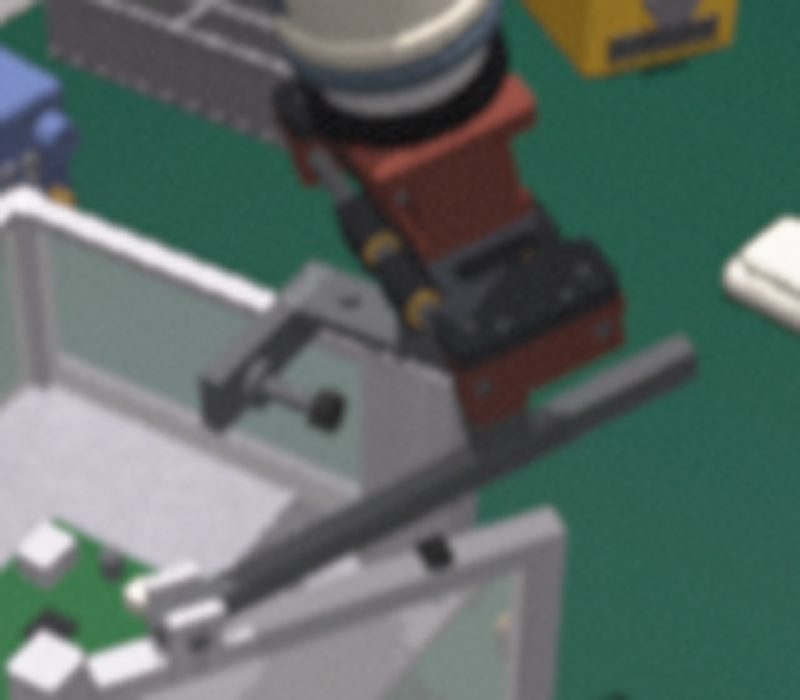

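The bar is lifted well above the gate (bar end at crop (690,360), gate top corner at (555,515)). Next I'll work out the swing rows.

Run:
```python
from h import *
o,p,M=pose()
h=np.array([620.7,156,p[2]])
for w in (0.02,0.005):
    A=M.T@(h-p); wt=M.T@np.array([0,0,w]); print(w,np.linalg.norm(h-p),(A-R.from_rotvec(wt).as_matrix()@A).round(3),wt.round(5))
Rg=np.array([[.9945,-.1052],[.1052,.9945]])
q=Rg.T@(p-h)[:2]; print("a from tcp",np.arctan2(-q[0],-q[1]), "a from tool y", np.arctan2(M[1,1],M[0,1]), np.arctan2(.1052,.9945))
```

```text
0.02 186.84248783728736 [ 0.031  3.737 -0.006] [-4.810e-03  1.000e-05 -1.941e-02]
0.005 186.84248783728736 [0.001 0.934 0.   ] [-0.0012   0.      -0.00485]
a from tcp 0.5774696098327323 a from tool y -0.4704518306694231 0.10538986924596712
```

carry_out(rows=[[[3e-05,0.00374,0],[-0.0048,0,-0.0194],1],[[3e-05,0.00374,0],[-0.0048,0,-0.0194],1],[[3e-05,0.00374,0],[-0.0048,0,-0.0194],1],[[3e-05,0.00374,0],[-0.0048,0,-0.0194],1],[[3e-05,0.00374,0],[-0.0048,0,-0.0194],1],[[3e-05,0.00374,0],[-0.0048,0,-0.0194],1],[[3e-05,0.00374,0],[-0.0048,0,-0.0194],1],[[3e-05,0.00374,0],[-0.0048,0,-0.0194],1],[[3e-05,0.00374,0],[-0.0048,0,-0.0194],1],[[3e-05,0.00374,0],[-0.0048,0,-0.0194],1],[[3e-05,0.00374,0],[-0.0048,0,-0.0194],1],[[3e-05,0.00374,0],[-0.0048,0,-0.0194],1]])

```text
t: 7.1
ee_pos: [577.6, -25.6, 256.8]
orientation: [2.336, 1.853, -0.278]
ft_force: [-1.6, 8.2, -6.0]
width: 9.9
```

```bash
cat >> h.py <<'E'
def st(h=(620.7,156)):
    o,p,M=pose(); h=np.array([*h,p[2]]); r=p-h
    Rg=np.array([[.9945,-.1052],[.1052,.9945]]); q=Rg.T@r[:2]
    f=np.array(o['ft_force']); u=r/np.linalg.norm(r); tn=np.array([-u[1],u[0],0])
    print("t",o['t'],"a_tcp",round(np.arctan2(-q[0],-q[1]),4),"a_yaw",round(.1054-np.arctan2(M[1,1],M[0,1]),4),"r",round(np.linalg.norm(r),1),"z",round(p[2],1),"tilt",round(np.arcsin(-M[2,0]),4),
      "Frad,Ftan(close+),Fz",[round(x,2) for x in (f@u,-f@tn,f[2])],"mom",np.round(o['moment'],2),"w",round(o['width'],2),"grasp torque",round((-(np.cross(r/1000,f))[2]),2))
    return o,p,M
E
python3 - <<'E'
from h import *
st()
im=imaging.get_image("side"); crop("side",im,260,140,160,140,"s5c",5)
im=imaging.get_image("top"); crop("top",im,225,140,160,140,"t5c",5)
E
```

```text
t 7.1 a_tcp 0.3385 a_yaw 0.3351 r 186.6 z 256.8 tilt 0.2373 Frad,Ftan(close+),Fz [np.float64(-7.61), np.float64(3.41), np.float64(-6.0)] mom [ 1.7  -0.35  0.38] w 9.87 grasp torque 0.64
```

View pics/s5c.png

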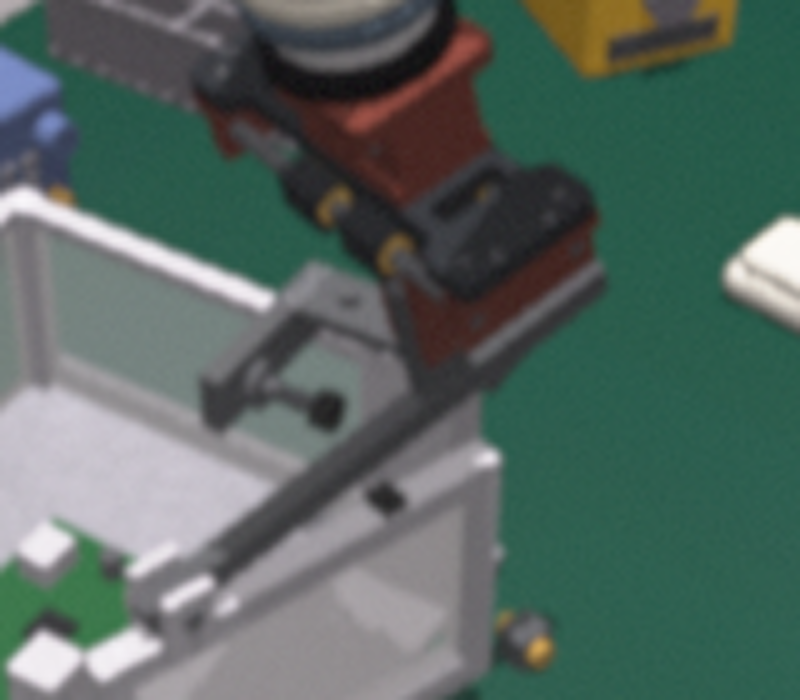

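View pics/t5c.png

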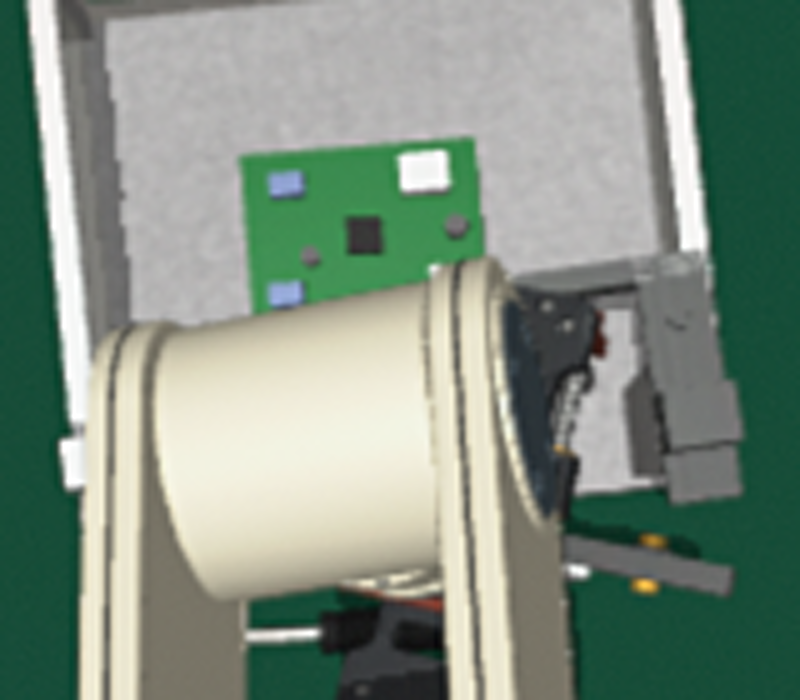

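The gate is following, with the bar end still in front of the tooth (top crop (725,580), tooth at (703,410)). I'm continuing with a small radial correction.

carry_out(rows=[[[0.00013,0.00374,0],[-0.0048,0,-0.0194],1],[[0.00013,0.00374,0],[-0.0048,0,-0.0194],1],[[0.00013,0.00374,0],[-0.0048,0,-0.0194],1],[[0.00013,0.00374,0],[-0.0048,0,-0.0194],1],[[0.00013,0.00374,0],[-0.0048,0,-0.0194],1],[[0.00013,0.00374,0],[-0.0048,0,-0.0194],1],[[0.00013,0.00374,0],[-0.0048,0,-0.0194],1],[[0.00013,0.00374,0],[-0.0048,0,-0.0194],1],[[0.00013,0.00374,0],[-0.0048,0,-0.0194],1]])

```text
t: 7.95
ee_pos: [610.7, -29.6, 256.7]
orientation: [2.15, 2.044, -0.256]
ft_force: [-2.4, 6.6, -4.2]
width: 9.8
```

Run:
```python
from h import *
st()
im=imaging.get_image("side"); crop("side",im,260,140,160,140,"s6c",5)
```

```text
t 7.95 a_tcp 0.1593 a_yaw 0.1555 r 185.9 z 256.7 tilt 0.2378 Frad,Ftan(close+),Fz [np.float64(-6.42), np.float64(2.8), np.float64(-4.15)] mom [1.65 0.05 0.41] w 9.84 grasp torque 0.52
```

View pics/s6c.png

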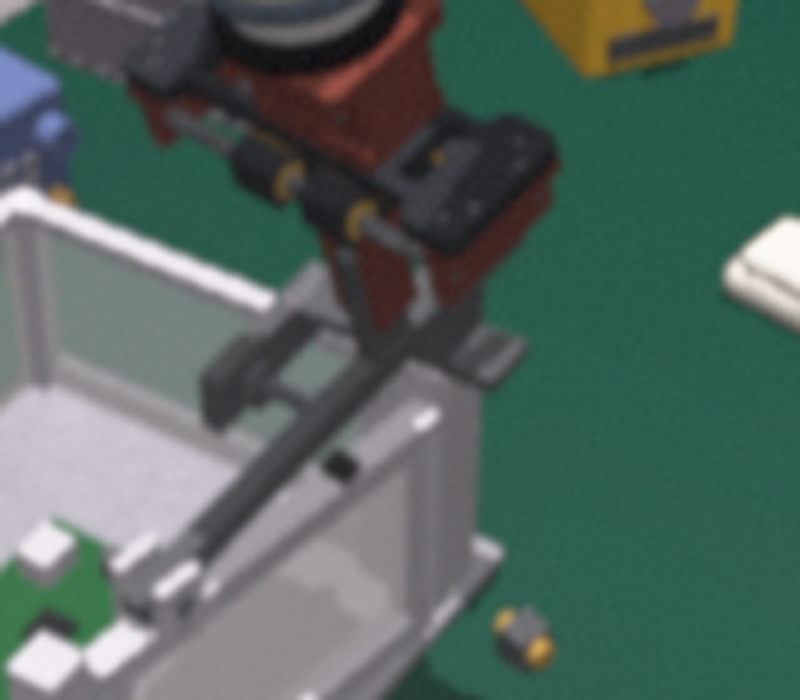

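carry_out(rows=[[[0.00015,0.0019,0],[-0.0024,0,-0.0097],1],[[0.00015,0.0019,0],[-0.0024,0,-0.0097],1],[[0.00015,0.0019,0],[-0.0024,0,-0.0097],1],[[0.0001,0.0019,0],[-0.0024,0,-0.0097],1],[[0.0001,0.0019,0],[-0.0024,0,-0.0097],1],[[0.0001,0.0019,0],[-0.0024,0,-0.0097],1],[[0,0.0009,0],[-0.0012,0,-0.0049],1],[[0,0.0009,0],[-0.0012,0,-0.0049],1],[[0,0,0],[0,0,0],1],[[0,0,0],[0,0,0],1]])

```text
t: 8.83
ee_pos: [623.9, -29.5, 256.8]
orientation: [2.074, 2.113, -0.248]
ft_force: [-2.0, 5.8, -2.8]
width: 10.3
```

Run:
```python
from h import *
st()
im=imaging.get_image("top"); crop("top",im,225,140,160,140,"t7c",5)
```

```text
t 8.8333 a_tcp 0.0882 a_yaw 0.0864 r 185.6 z 256.8 tilt 0.2385 Frad,Ftan(close+),Fz [np.float64(-5.87), np.float64(1.89), np.float64(-2.75)] mom [1.47 0.07 0.44] w 10.31 grasp torque 0.35
```

View pics/t7c.png

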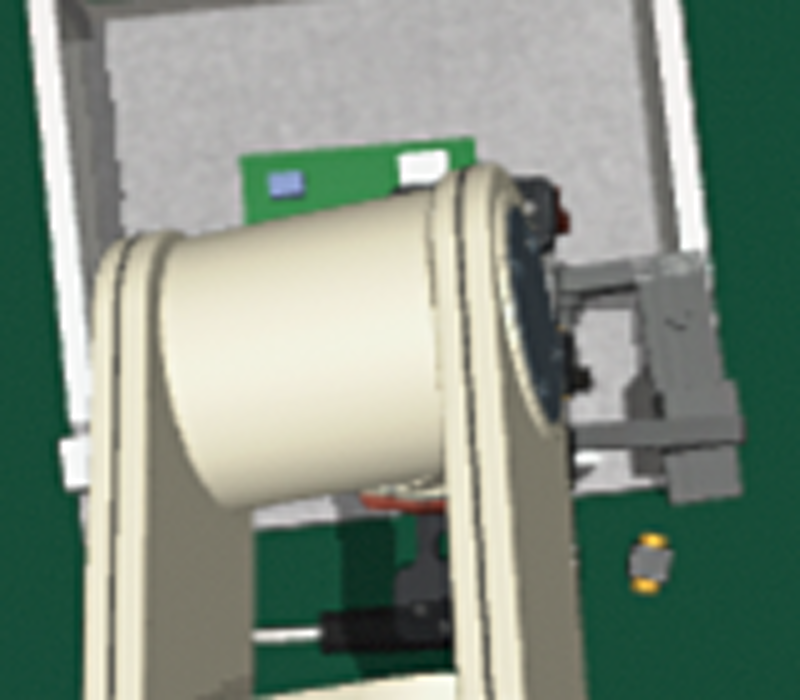

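The bar (crop y≈432) is now over the front of the tooth (383–445), with about 0.1 rad to go. I'll creep forward.

carry_out(rows=[[[0.0001,0.0009,0],[-0.0012,0,-0.0049],1],[[0.0001,0.0009,0],[-0.0012,0,-0.0049],1],[[0.0001,0.0009,0],[-0.0012,0,-0.0049],1],[[0.0001,0.0009,0],[-0.0012,0,-0.0049],1],[[0,0.0009,0],[-0.0012,0,-0.0049],1],[[0,0.0009,0],[-0.0012,0,-0.0049],1],[[0,0.0009,0],[-0.0012,0,-0.0049],1],[[0,0.0009,0],[-0.0012,0,-0.0049],1],[[0,0,0],[0,0,0],1]])

```text
t: 9.63
ee_pos: [631.1, -29.2, 256.8]
orientation: [2.028, 2.152, -0.242]
ft_force: [-2.4, 4.2, -2.4]
width: 10.0
```

```bash
python3 -c "
from h import *
st()"
```

```text
t 9.6333 a_tcp 0.0494 a_yaw 0.046 r 185.5 z 256.8 tilt 0.2389 Frad,Ftan(close+),Fz [np.float64(-4.35), np.float64(2.15), np.float64(-2.36)] mom [1.33 0.06 0.36] w 9.99 grasp torque 0.4
```

carry_out(rows=[[[0,0.0009,0],[-0.0012,0,-0.0049],1],[[0,0.0009,0],[-0.0012,0,-0.0049],1],[[0,0.0009,0],[-0.0012,0,-0.0049],1],[[0,0.0009,0],[-0.0012,0,-0.0049],1],[[0,0,0],[0,0,0],1]])

```text
t: 10.05
ee_pos: [634.6, -28.9, 256.7]
orientation: [2.006, 2.172, -0.24]
ft_force: [-2.4, 3.9, -2.8]
width: 10.3
```

```bash
python3 -c "
from h import *
st()"
```

```text
t 10.05 a_tcp 0.0303 a_yaw 0.0258 r 185.4 z 256.7 tilt 0.2389 Frad,Ftan(close+),Fz [np.float64(-4.04), np.float64(2.13), np.float64(-2.8)] mom [1.35 0.1  0.37] w 10.3 grasp torque 0.4
```

carry_out(rows=[[[0,0.0009,0],[-0.0012,0,-0.0049],1],[[0,0.0009,0],[-0.0012,0,-0.0049],1],[[0,0.0009,0],[-0.0012,0,-0.0049],1],[[0,0.0009,0],[-0.0012,0,-0.0049],1],[[0,0,0],[0,0,0],1]])

```text
t: 10.47
ee_pos: [638.2, -28.6, 256.7]
orientation: [1.983, 2.191, -0.237]
ft_force: [-2.0, 4.8, -2.4]
width: 10.5
```

```bash
python3 -c "
from h import *
st()"
```

```text
t 10.4667 a_tcp 0.011 a_yaw 0.0057 r 185.4 z 256.7 tilt 0.2388 Frad,Ftan(close+),Fz [np.float64(-4.98), np.float64(1.54), np.float64(-2.35)] mom [1.4  0.16 0.32] w 10.49 grasp torque 0.28
```

carry_out(rows=[[[0,0.0009,0],[-0.0012,0,-0.0049],1],[[0,0.0009,0],[-0.0012,0,-0.0049],1],[[0,0.0009,0],[-0.0012,0,-0.0049],1],[[0,0,0],[0,0,0],1]])

```text
t: 10.8
ee_pos: [640.8, -28.3, 256.7]
orientation: [1.965, 2.205, -0.235]
ft_force: [-2.8, 5.0, -2.5]
width: 10.1
```

```bash
python3 -c "
from h import *
st()"
```

```text
t 10.8 a_tcp -0.0034 a_yaw -0.0095 r 185.4 z 256.7 tilt 0.2388 Frad,Ftan(close+),Fz [np.float64(-5.29), np.float64(2.24), np.float64(-2.53)] mom [1.34 0.13 0.33] w 10.07 grasp torque 0.42
```

carry_out(rows=[[[0,0.0009,0],[-0.0012,0,-0.0049],1],[[0,0.0009,0],[-0.0012,0,-0.0049],1],[[0,0.0009,0],[-0.0012,0,-0.0049],1],[[0,0,0],[0,0,0],1]])

```text
t: 11.13
ee_pos: [643.0, -28.1, 256.5]
orientation: [1.948, 2.219, -0.235]
ft_force: [-5.4, 2.7, -2.1]
width: 10.3
```

```bash
python3 -c "
from h import *
st()"
```

```text
t 11.1333 a_tcp -0.0149 a_yaw -0.0243 r 185.5 z 256.5 tilt 0.2391 Frad,Ftan(close+),Fz [np.float64(-3.28), np.float64(5.0), np.float64(-2.09)] mom [1.18 0.41 0.25] w 10.28 grasp torque 0.93
```

Buffer contact felt (tangential force rising from 2 to 5 N). I'll use smaller steps from here.

carry_out(rows=[[[0,0.0009,0],[-0.0009,0,-0.0039],1],[[0,0.0009,0],[-0.0009,0,-0.0039],1],[[0,0,0],[0,0,0],1]])

```text
t: 11.38
ee_pos: [644.0, -28.2, 256.3]
orientation: [1.94, 2.227, -0.236]
ft_force: [-7.4, 2.6, -2.0]
width: 9.8
```

```bash
python3 -c "
from h import *
st()"
```

```text
t 11.3833 a_tcp -0.0204 a_yaw -0.0318 r 185.7 z 256.3 tilt 0.2392 Frad,Ftan(close+),Fz [np.float64(-3.49), np.float64(7.05), np.float64(-2.05)] mom [1.03 0.54 0.09] w 9.8 grasp torque 1.31
```

carry_out(rows=[[[0,0.001,0],[-0.0006,0,-0.0024],1],[[0,0.001,0],[-0.0006,0,-0.0024],1],[[0,0.001,0],[-0.0006,0,-0.0024],1],[[0,0,0],[0,0,0],1]])

```text
t: 11.72
ee_pos: [645.6, -28.3, 255.9]
orientation: [1.933, 2.235, -0.239]
ft_force: [-12.3, 1.0, -1.3]
width: 10.0
```

```bash
python3 -c "
from h import *
st()"
```

```text
t 11.7167 a_tcp -0.0287 a_yaw -0.0384 r 186.0 z 255.9 tilt 0.2395 Frad,Ftan(close+),Fz [np.float64(-2.62), np.float64(12.03), np.float64(-1.31)] mom [ 0.88  1.18 -0.01] w 10.0 grasp torque 2.24
```

carry_out(rows=[[[0,0.001,0],[-0.0004,0,-0.0016],1],[[0,0.001,0],[-0.0004,0,-0.0016],1],[[0,0.0005,0],[-0.0004,0,-0.0016],1],[[0,0,0],[0,0,0],1]])

```text
t: 12.05
ee_pos: [646.7, -28.3, 255.4]
orientation: [1.929, 2.24, -0.242]
ft_force: [-16.7, 0.0, -0.5]
width: 10.3
```

Run:
```python
from h import *
st()
im=imaging.get_image("top"); crop("top",im,225,140,160,140,"t8c",5)
im=imaging.get_image("side"); crop("side",im,260,140,160,140,"s8c",5)
```

```text
t 12.05 a_tcp -0.0348 a_yaw -0.0428 r 186.2 z 255.4 tilt 0.2397 Frad,Ftan(close+),Fz [np.float64(-2.34), np.float64(16.5), np.float64(-0.52)] mom [ 0.57  1.73 -0.18] w 10.25 grasp torque 3.07
```

View pics/t8c.png

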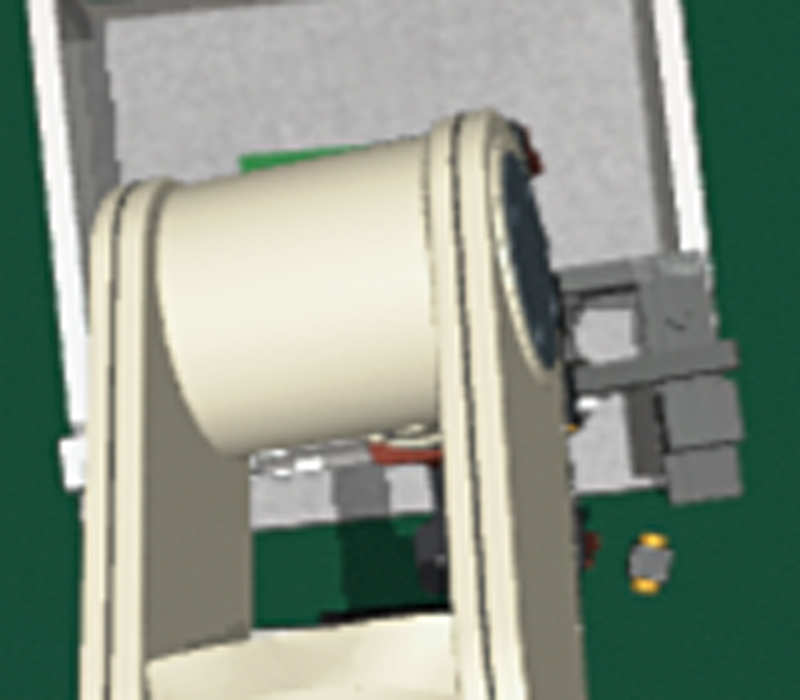

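View pics/s8c.png

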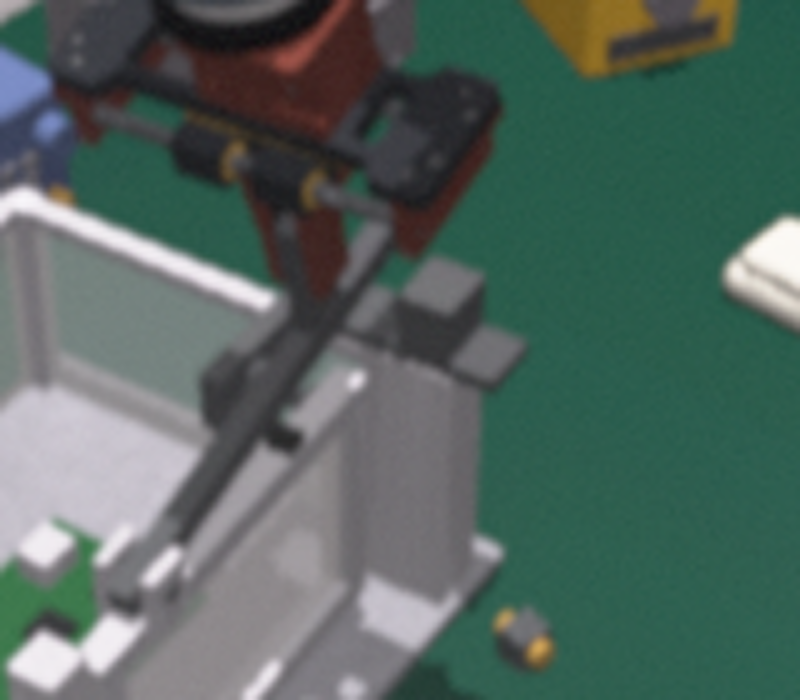

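The bar is now behind the tooth (bar edge y≈370, tooth back edge y≈380 in the top crop), with a 16.5 N push. I'm lowering it in stages while holding the push.

carry_out(rows=[[[-0.0006,0,0.003],[0,0.02,0],1],[[-0.0006,0,0.003],[0,0.02,0],1],[[-0.0006,0,0.003],[0,0.02,0],1],[[-0.0006,0,0.003],[0,0.02,0],1]])

```text
t: 12.48
ee_pos: [647.5, -33.0, 244.0]
orientation: [1.972, 2.291, -0.166]
ft_force: [-15.4, -0.0, -2.1]
width: 10.1
```

```bash
python3 -c "
from h import *
st()"
```

```text
t 12.4833 a_tcp -0.0355 a_yaw -0.0434 r 190.9 z 244.0 tilt 0.1585 Frad,Ftan(close+),Fz [np.float64(-2.15), np.float64(15.22), np.float64(-2.06)] mom [ 0.58  1.58 -0.01] w 10.08 grasp torque 2.91
```

carry_out(rows=[[[-0.0006,0.0003,0.003],[0,0.02,0],1],[[-0.0006,0,0.003],[0,0.02,0],1],[[-0.0006,0,0.003],[0,0.02,0],1],[[0,0,0],[0,0,0],1]])

```text
t: 12.82
ee_pos: [647.9, -36.2, 234.8]
orientation: [2.005, 2.327, -0.109]
ft_force: [-15.8, 2.0, -0.7]
width: 10.0
```

```bash
python3 -c "
from h import *
st()"
```

```text
t 12.8167 a_tcp -0.0351 a_yaw -0.0429 r 194.1 z 234.8 tilt 0.0975 Frad,Ftan(close+),Fz [np.float64(-4.17), np.float64(15.41), np.float64(-0.7)] mom [0.86 1.65 0.12] w 10.01 grasp torque 2.99
```

carry_out(rows=[[[-0.0006,0.0002,0.003],[0,0.02,0],1],[[-0.0006,0,0.003],[0,0.02,0],1],[[0,0,0],[0,0,0],1]])

```text
t: 13.07
ee_pos: [648.3, -37.8, 228.9]
orientation: [2.025, 2.352, -0.069]
ft_force: [-14.7, 2.1, -1.0]
width: 9.9
```

```bash
python3 -c "
from h import *
st()"
```

```text
t 13.0667 a_tcp -0.0359 a_yaw -0.0434 r 195.8 z 228.9 tilt 0.0575 Frad,Ftan(close+),Fz [np.float64(-4.16), np.float64(14.21), np.float64(-1.03)] mom [0.84 1.6  0.16] w 9.95 grasp torque 2.78
```

No upward resistance, so the bar is dropping behind the tooth. Last part of the lowering:

carry_out(rows=[[[-0.0006,0,0.003],[0,0.02,0],1],[[-0.0006,0,0.003],[0,0.02,0],1],[[-0.0004,0,0.0012],[0,0.014,0],1],[[0,0,0],[0,0,0],1]])

```text
t: 13.4
ee_pos: [649.0, -38.9, 222.6]
orientation: [-2.047, -2.379, 0.013]
ft_force: [-16.9, 4.7, 0.2]
width: 10.0
```

Run:
```python
from h import *
st()
im=imaging.get_image("side"); crop("side",im,260,140,160,140,"s9c",5)
```

```text
t 13.4 a_tcp -0.0387 a_yaw -0.0441 r 197.0 z 222.6 tilt 0.0031 Frad,Ftan(close+),Fz [np.float64(-7.07), np.float64(16.01), np.float64(0.22)] mom [0.44 1.59 0.2 ] w 10.02 grasp torque 3.15
```

View pics/s9c.png

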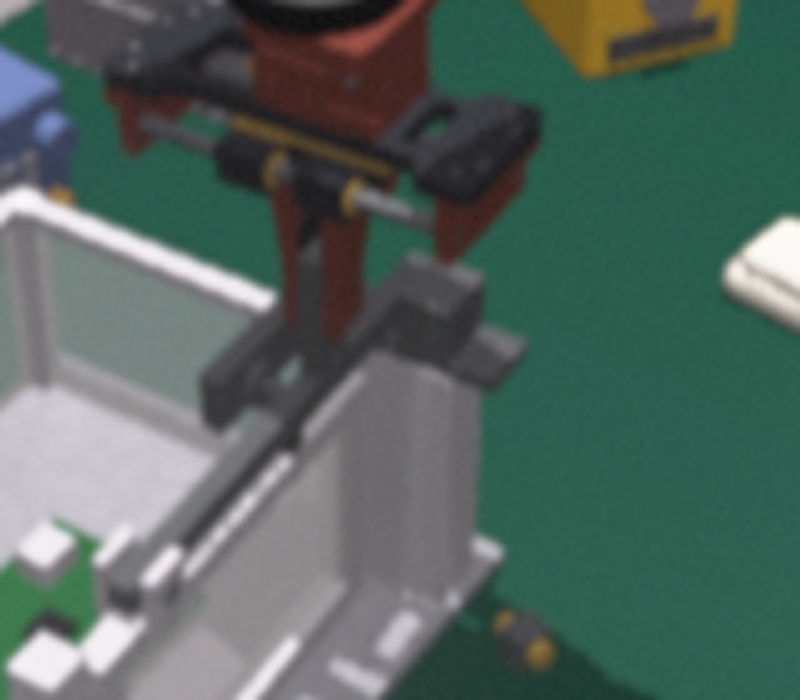

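The bar is down on the gate's top edge, behind the tooth. I'll ease off the push so it seats on the tooth.

carry_out(rows=[[[0,-0.001,0],[0,0,0.002],1],[[0,-0.001,0],[0,0,0.002],1],[[0,-0.001,0],[0,0,0.002],1],[[0,-0.001,0],[0,0,0.002],1],[[0,0,0],[0,0,0],1]])

```text
t: 13.87
ee_pos: [647.3, -39.2, 222.7]
orientation: [2.056, 2.372, -0.009]
ft_force: [-6.4, 4.5, -5.7]
width: 10.1
```

```bash
python3 -c "
from h import *
st()"
```

```text
t 13.8667 a_tcp -0.0299 a_yaw -0.0371 r 197.0 z 222.7 tilt 0.0054 Frad,Ftan(close+),Fz [np.float64(-5.35), np.float64(5.68), np.float64(-5.72)] mom [0.33 0.27 0.24] w 10.11 grasp torque 1.12
```

carry_out(rows=[[[0,-0.0007,0.0004],[0,0,0],1],[[0,-0.0007,0.0004],[0,0,0],1],[[0,0,0],[0,0,0],1]])

```text
t: 14.12
ee_pos: [647.3, -39.2, 222.7]
orientation: [2.054, 2.371, -0.006]
ft_force: [-1.4, 5.2, -4.4]
width: 9.9
```

```bash
python3 -c "
from h import *
st()"
```

```text
t 14.1167 a_tcp -0.0298 a_yaw -0.0374 r 197.0 z 222.7 tilt 0.0057 Frad,Ftan(close+),Fz [np.float64(-5.38), np.float64(0.69), np.float64(-4.39)] mom [0.48 0.06 0.38] w 9.91 grasp torque 0.14
```

The position holds at a ≈ −0.030 while the push falls to zero, so the bar is resting on the tooth. Opening the gripper.

carry_out(rows=[[[0,0,0],[0,0,0],0.8],[[0,0,0],[0,0,0],0.7],[[0,0,0],[0,0,0],0.6],[[0,0,0],[0,0,0],0.5],[[0,0,0],[0,0,0],0.5],[[0,0,0],[0,0,0],0.5],[[0,0,0],[0,0,0],0.5],[[0,0,0],[0,0,0],0.5]])

```text
t: 14.78
ee_pos: [647.8, -39.3, 223.4]
orientation: [2.054, 2.369, -0.005]
ft_force: [0.5, 0.2, -0.7]
width: 43.9
```

carry_out(rows=[[[0,0,-0.005],[0,0,0],0.5],[[0,0,-0.01],[0,0,0],0.5],[[0,0,-0.015],[0,0,0],0.5],[[0,0,-0.02],[0,0,0],0.5],[[0,0,-0.02],[0,0,0],0.5],[[0,0,-0.02],[0,0,0],0.5],[[0,0,-0.02],[0,0,0],0.5],[[0,0,-0.01],[0,0,0],0.5],[[0,0,0],[0,0,0],0.5]])

```text
t: 15.53
ee_pos: [648.8, -38.5, 346.9]
orientation: [2.051, 2.366, 0.0]
ft_force: [-0.5, 0.0, 0.6]
width: 43.9
```

Run:
```python
from h import *
st()
im=imaging.get_image("side"); crop("side",im,260,140,160,140,"s10c",5)
im=imaging.get_image("top"); crop("top",im,225,140,160,140,"t10c",5)
```

```text
t 15.5333 a_tcp -0.0382 a_yaw -0.0368 r 196.5 z 346.9 tilt 0.0076 Frad,Ftan(close+),Fz [np.float64(-0.09), np.float64(0.53), np.float64(0.57)] mom [-0.01 -0.12 -0.02] w 43.87 grasp torque 0.1
```

View pics/s10c.png

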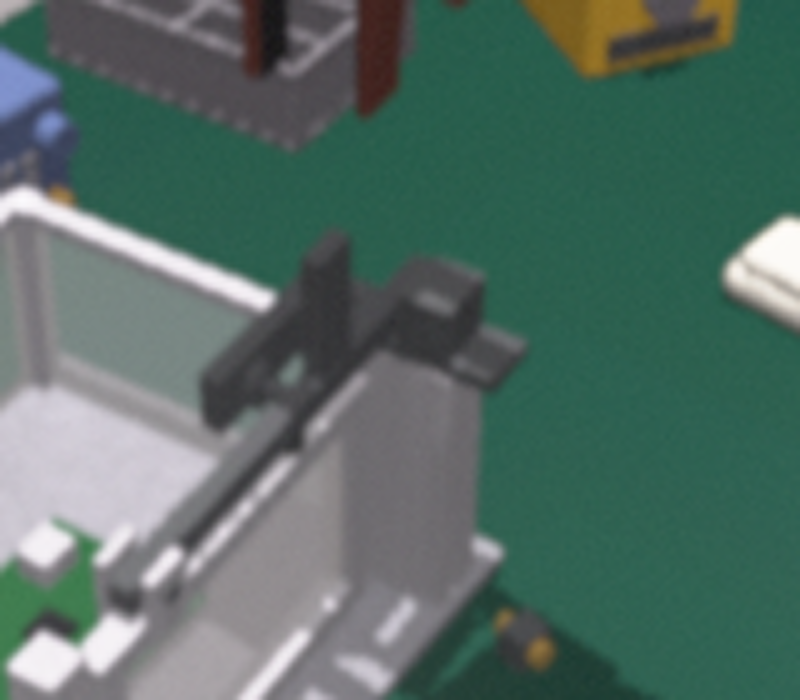

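View pics/t10c.png

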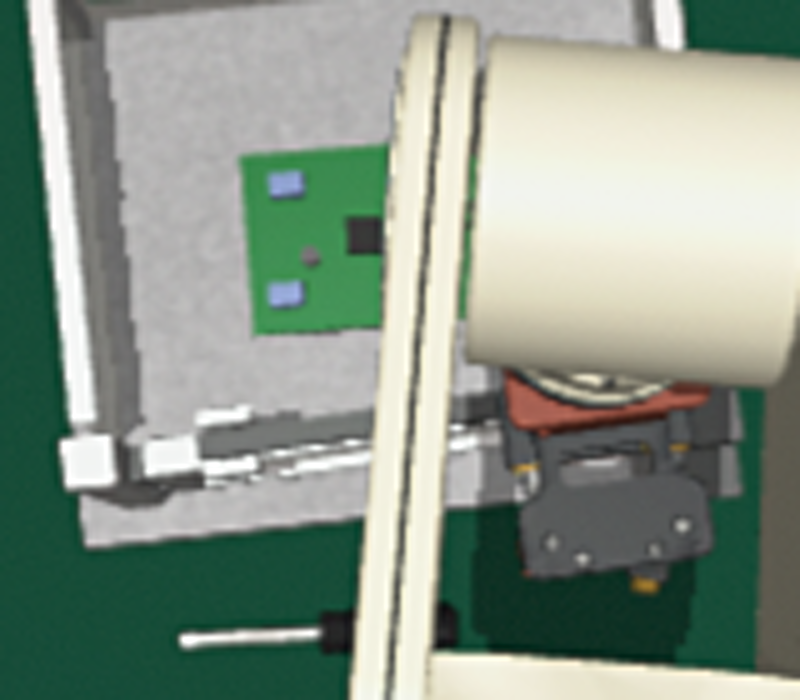

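Latched from the side view: the bar lies level and behind the tooth. I'll move the arm aside for a clean top check.

carry_out(rows=[[[-0.03,-0.015,0],[0,0,0],0.5],[[-0.03,-0.015,0],[0,0,0],0.5],[[-0.03,-0.015,0],[0,0,0],0.5],[[-0.03,-0.015,0],[0,0,0],0.5],[[-0.03,-0.015,0],[0,0,0],0.5],[[-0.03,-0.015,0],[0,0,0],0.5],[[-0.03,-0.015,0],[0,0,0],0.5],[[-0.03,-0.015,0],[0,0,0],0.5],[[0,0,0],[0,0,0],0.5],[[0,0,0],[0,0,0],0.5],[[0,0,0],[0,0,0],0.5]])

```text
t: 16.55
ee_pos: [562.3, -292.6, 343.3]
orientation: [2.057, 2.37, -0.005]
ft_force: [0.4, 0.3, -0.2]
width: 43.8
```

Run:
```python
from h import *
st()
im=imaging.get_image("top"); cv2.imwrite("pics/t11.png",im[:,:,::-1]); crop("top",im,225,140,160,140,"t11c",5)
```

```text
t 16.55 a_tcp 0.2349 a_yaw -0.036 r 452.3 z 343.3 tilt 0.0047 Frad,Ftan(close+),Fz [np.float64(-0.32), np.float64(-0.37), np.float64(-0.25)] mom [ 0.03 -0.1  -0.03] w 43.8 grasp torque -0.17
```

View pics/t11c.png

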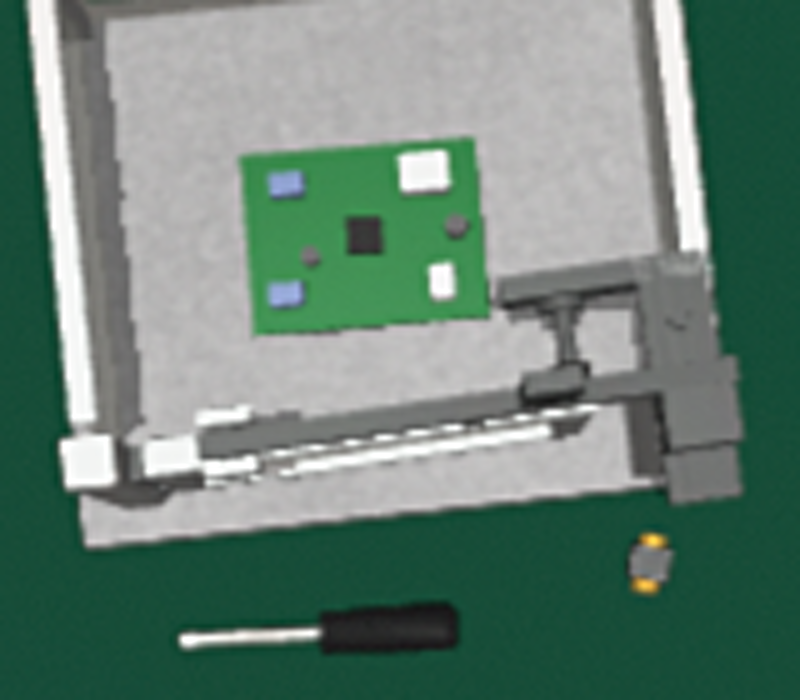

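View pics/t11.png

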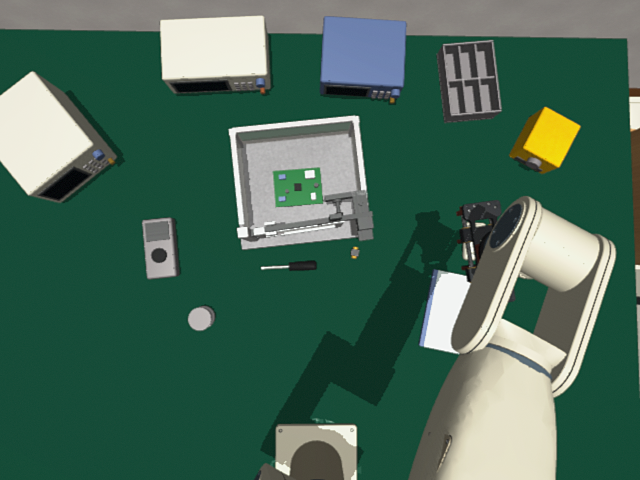

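The bar lies behind the tooth (crop bar y≈375 meets the tooth's back edge at (700,385)), the buffer touches the gate at (555,385), and everything else visible is where it was. Handing in.

```bash
python3 -c "
from workcell import close_job
print(close_job())"
```

```text
the job is handed in; nothing more can be done
None
```

The gate is shut and latched by itself, and the job is handed in at about 16.6 s of the 62 s allowed; no verdict was reported.

**What I did:**
- I gripped the tab (opening read 10.0 mm) and lifted the bar to about 0.24 rad.
- I swung the gate from about 0.58 rad over the tooth and pressed the buffer by feel, up to 16.5 N at the tab.
- I lowered the bar behind the tooth with no upward resistance, eased off until it rested on the tooth, then let go and backed the arm away.

**Last checks:**
- **Latch:** while I eased off, the gate stopped at about −0.03 rad as the push fell to near zero. The final views show the bar level, behind the tooth, with the buffer against the gate.
- **Release:** the gripper is clear and the force reading is near zero.
- **Other things on the bench:** the board, screwdriver, adaptor, spool and meter look unmoved. The arm partly hid the mouse and notebook in the last picture, but the tool passed well above both.

**Not measured directly:** the gate and bar angles come from the tool pose and my camera estimate of the hinge and guard yaw. The gate angle derived from tool position and the one from tool yaw differed by up to 0.011 rad. The buffer force was only inferred from the wrist, at about 14 N at most.

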